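# Hang the tape roll on the holder with the drop keeper

## Robot

A 7-joint arm with a two-finger parallel gripper is mounted at the origin on a cart in front of the work surface, level with it; the furniture and walls round the work are solid. World frame = base frame: x ahead of the robot, y to its left, z up, the work surface at z = 0. Lengths are in m, angles in degrees, forces in N, time in s.
With the tool pointing down it reaches from about 0.4 to 0.85 m from the base axis. Payload 4.5 kg.
Tool frame: the origin (TCP) lies at the very end of the fingers, on their centre line; the grasp point (between the pads) lies 19 mm behind it; z points along the fingers, y is the line along which they close (so a half turn about z gives the same grasp; the last joint's range is limited). The gripper opens to 85 mm and grips with 20 to 120 N. Pads are 22 mm wide; open, the fingers measure 114 mm over their backs; the gripper's body (76 mm by 85 mm) begins 54 mm behind the grasp point. The pads swing forward as they close: fully open they stand 13 mm farther back than shut.
Start: joints at [-66.475, 39.483, -11.15, 89.685, 9.013, 51.709, -12.324], TCP at [0.23, 0.581, 0.231] pointing down, gripper open.
Joint ranges: [-172.22, 172.22], [-26.19, 119.32], [-84.43, 86.54], [7.71, 146.69], [-57.33, 237.33], [2.42, 119.75], [-152.13, 152.13]. Speed limits (degrees/s): [147.25, 147.25, 180, 180, 180, 180, 180].

## Interface

Orientations are given as a 3x3 rotation matrix whose columns are the frame's x, y, z axes.
In Python, from cell import env gives the robot as it stands. The module is installed in compiled form; this text tells all that it offers. Calls block until the motion is done:
- env.move_pose(position, orientation): joint-space move of the TCP to a pose.
- env.movel(position, v=0.15, attitude=None, contact_N=None): straight line of the TCP; attitude=None keeps the orientation; v is the mean speed in m/s. With contact_N (N) it stops when the force on the tool has changed by that much, and returns True; else False.
- env.goto_joints(angles): joint-space move.
- env.move_gripper(opening, effort=None): opening from 0.0 (shut) to 1.0 (fully open); effort is the grip in N (None keeps the last); returns when the fingers have stopped.
- env.wait(seconds).
- env.ik(position, orientation): joint angles nearest the present ones, or None.
- env.camera(name): name is "scene" or "top" or "wrist"; returns a dict with "pixels" (420x560x3 uint8, red, green, blue), "fov_y" (degrees; the focal length in pixels is half the picture's height over the tangent of half this angle, whatever the lens; pixels are square), "cx", "cy" (the principal point, pixels), "origin" and "attitude" of the camera in the world. Camera axes: x right, y down, z forward; pixel columns grow to the right and rows downward; lengths in m; the calibration is good to about 2 mm. A picture is of the moment at which its call begins. There is no depth.
A pose or a line that the arm cannot do raises env.MotionError and nothing moves.
- env.finish_job(): hands the job in; it is judged then, once.
Readings, each from a call of its own:
- env.read_t(): time.
- env.read_joint_positions(): joint angles.
- env.read_qd(): joint speeds.
- env.read_tau(): joint torques, N m.
- env.read_position(): TCP position.
- env.read_orientation(): TCP orientation.
- env.read_contact_force(): force on the tool from outside, world axes, zero at the start.
- env.read_moment(): the same for the moment, N m.
- env.read_grip_width(): opening from 0.0 (shut) to 1.0 (fully open).
- env.read_grasp_force(): force on a finger pad.
Only numpy, scipy, OpenCV 4.12 (cv2) and the standard library are available. Lean on these libraries where they do the work, as an engineer would, in place of code of your own. Each camera call takes 0.05 s, during which the arm holds its last target. There are 200 camera calls.

## Task

Take the cream roll of masking tape out of its wooden cradle and hang it on the steel fork of the tape holder, pushing it gently past the red drop keeper and into the sprung black brake plate behind until the keeper falls shut in front of it. Leave the roll hanging freely on both prongs behind the closed keeper, and leave the pencil, marker and tape measure where they lie.

Things in the scene. Friction and masses are not known exactly. Their poses are not given: they have to be found in the camera images.
- tape_roll: Cream roll of masking tape, 98 mm outside diameter, 24 mm wide, bore 73 to 79 mm across (wall 10 to 12 mm), 0.1 to 0.2 kg. It stands on its rim in the cradle. Origin: centre of one flat face; body z is the roll's axis and points from that face to the other (level while it stands; at the start along the cradle's +x).
- roll_center (a point): centre of the tape roll: on its axis, half way through its width. It stands 60 mm above the bench in the cradle, so the roll's top is 109 mm above the bench. Grip it from above across its 24 mm width with the fingertips about 14 mm below its top, so that they pass over the prongs.
- tape_holder: Tape holder fixed to the bench: dark steel base 250 x 90 mm, grey post with a square sleeve that carries a horizontal fork of bright 10 mm round bar. The fork points along the holder's -x, so a roll goes on moving along +x. Origin: on the bench, 160 mm below point fork_nominal; z up. The roll must not press on the holder with more than 20 N.
- cradle: Wooden cradle fixed to the bench, 62 x 126 mm, 38 mm high, in which the roll stands on its rim between two side boards. Origin: centre of its underside; x runs along the roll's axis, y along its length.
- keeper (a joint): Red drop keeper, a tongue 36 mm long, 16 mm wide at its tip, hinged 36 mm below the prongs' axes under the crossbar; angle in rad. 0: hanging shut, tip 72 mm below the axes, in front of a hung roll's lower wall; it cannot swing outward. A roll pushed on swings it in and up (to 1.5) with under 1 N; it drags in the bore and drops to 0 by its weight once the roll's front face is past its tip.
- pencil: red flat carpenter pencil, 168 mm long, lying loose on the bench; origin at the centre of its underside. Leave it alone.
- marker: white marker pen with black cap, 135 mm long, lying loose on the bench; origin at the centre of its underside. Leave it alone.
- tape_measure: yellow tape measure, 41 x 89 x 70 mm, standing loose on the bench; origin at the centre of its underside. Leave it alone.
- fork_nominal (a point): Middle position of the axis of the fork's nose crossbar. The two prongs run from there along the holder's +x, axes at this height, 18 mm left and right of this point's middle plane. A roll resting on both has its centre 26 to 30 mm below their axes (130 to 134 mm above the bench). From the crossbar an 18 mm wide tab hangs to 41 mm below the axes and carries the keeper.
- clamp_screw (a point): Black thumb screw on the sleeve, on the holder's -y side. It clamps the fork, with keeper and brake plate, anywhere up to 25 mm nearer or farther along the holder's x than the nominal points; this shift differs each time, is NOT in any reported pose and must be felt (or seen). Behind the brake plate nothing stands higher than 10 mm above the prongs' axes.
- plate_nominal (a point): Middle position of the front face of the sprung brake plate: black rubber, 90 mm wide, 18 mm high, 43 mm behind the crossbar. It gives 14 mm toward +x: 1.6 N at first touch, 0.8 N more per mm, then solid (12.8 N). A roll sliding at its resting height must press it back 1 to 3 mm before the keeper falls, one carried 5 mm above that 6 to 8 mm, 8 mm above 9 to 11 mm.

How it is judged:
By the outcome, as a careful person would: the job done as asked, in the order asked, and still so for the second after the job is handed in, with the robot touching nothing.
It also fails if it takes over 48 s, if anything falls off the work surface, if the arm or the gripper's body presses on something with over 40 N, if the wrist force passes 120 N, or if a joint passes its speed limit or range.

## Working session

There is one attempt and no reset: what is moved stays moved. The work goes in short steps, each a Python script; the robot and the scene stay as the last script left them, time stands still between calls to the robot, and variables do not carry over. Pictures are saved under pics/ and viewed, at most 11 in all, crops included, and the job is handed in when it is done.

```bash
mkdir -p pics
cat > h.py <<'E'
import numpy as np, cv2
from cell import env
def save(c,n): cv2.imwrite('pics/'+n,c['pixels'][:,:,::-1])
def ray(c,u,v):
    f=210/np.tan(np.radians(c['fov_y']/2))
    return np.array(c['origin']),np.array(c['attitude'])@np.array([(u-c['cx'])/f,(v-c['cy'])/f,1])
def onz(c,u,v,z):
    o,d=ray(c,u,v); return o+d*(z-o[2])/d[2]
def proj(c,p):
    f=210/np.tan(np.radians(c['fov_y']/2)); q=np.array(c['attitude']).T@(np.array(p)-c['origin'])
    return q[:2]/q[2]*f+[c['cx'],c['cy']]
E
python3 - <<'E'
from h import *
import pickle
C={n:env.camera(n) for n in("scene","top","wrist")}
pickle.dump(C,open('c.pkl','wb'))
for n in C: save(C[n],n+'.png'); print(n,{k:v for k,v in C[n].items() if k!='pixels'})
print(env.read_t(),env.read_orientation())
E
```

```text
scene {'fov_y': 54.62549285631374, 'cx': 272.1809094700743, 'cy': 212.91383496988746, 'origin': array([ 0.2083853 , -0.61323307,  0.94997856]), 'attitude': array([[ 0.78791664, -0.48279295,  0.38222812],
       [-0.61572494, -0.60925072,  0.49969627],
       [-0.00837708, -0.62906639, -0.77730644]])}
top {'fov_y': 51.48931682056792, 'cx': 278.71587725424826, 'cy': 215.77146452049718, 'origin': array([ 0.5056907 , -0.06605133,  1.00659948]), 'attitude': array([[ 1.47485743e-02, -9.95053036e-01,  9.82442611e-02],
       [-9.99891085e-01, -1.47307607e-02,  9.06717303e-04],
       [ 5.44980897e-04, -9.82469337e-02, -9.95161918e-01]])}
wrist {'fov_y': 58.414700837612145, 'cx': 278.0031702742316, 'cy': 213.90422869181128, 'origin': array([0.15331309, 0.61242216, 0.37335234]), 'attitude': array([[ 0.3680694 ,  0.87954011,  0.30155283],
       [ 0.92979703, -0.3476333 , -0.12094863],
       [-0.00154937,  0.32490042, -0.94574696]])}
0.15 [[-9.29893735e-01  3.67828043e-01 -4.13863089e-04]
 [ 3.67828253e-01  9.29892690e-01 -1.40062221e-03]
 [-1.30339867e-04 -1.45466036e-03 -9.99998933e-01]]
```

View pics/top.png

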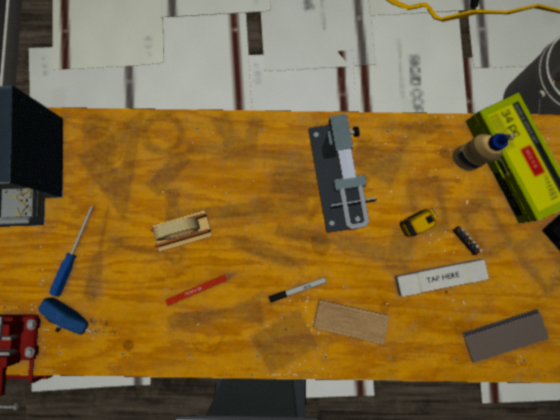

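View pics/scene.png

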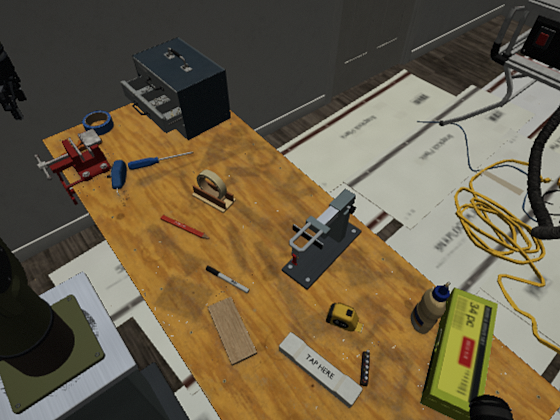

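The top view shows the cradle with the roll near (182,228), and the holder near (337,178) with its fork pointing toward the robot. I'll enlarge crops of both from the two views.

Run:
```python
from h import *
import pickle
C=pickle.load(open('c.pkl','rb'))
def crop(n,x,y,w,h,s): return cv2.resize(C[n]['pixels'][y:y+h,x:x+w,::-1],None,fx=s,fy=s,interpolation=cv2.INTER_CUBIC)
a=crop('top',145,200,75,56,7.0)[:,:]; 
b=crop('top',295,108,90,130,4.6)
cv2.imwrite('pics/a.png',np.hstack([cv2.copyMakeBorder(crop('top',145,200,75,60,5),0,300,0,0,0),crop('top',300,110,80,120,5)]))
cv2.imwrite('pics/b.png',np.hstack([cv2.copyMakeBorder(crop('scene',185,160,60,60,5),0,300,0,0,0),crop('scene',275,180,90,120,5)]))
```

```text
(no output)
```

View pics/a.png

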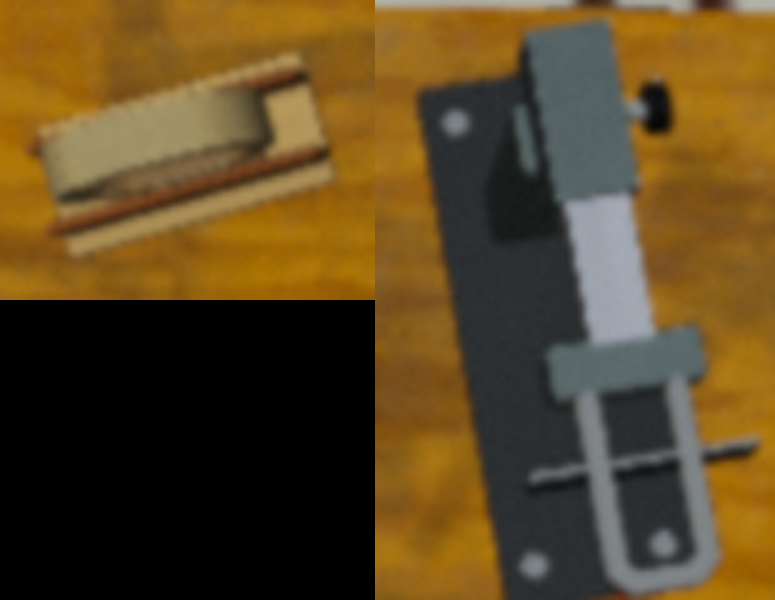

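View pics/b.png

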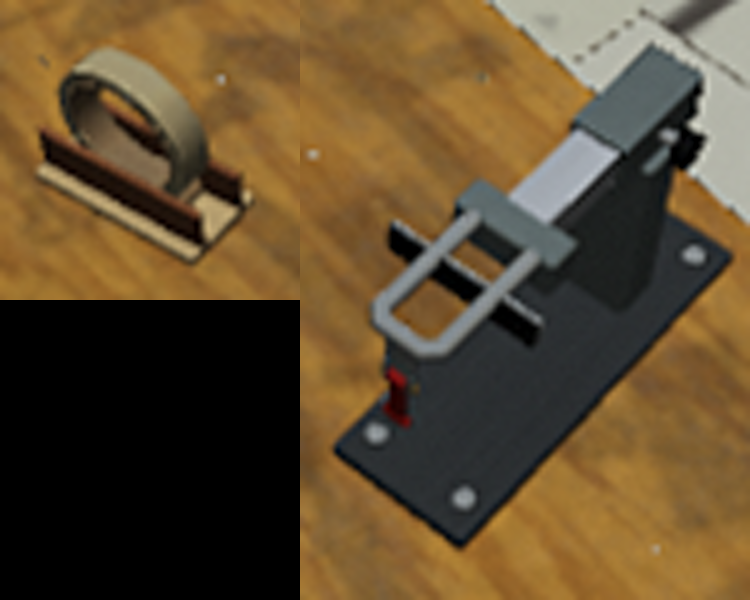

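Top crop:
- The cradle base corners are at about (40,132), (297,53), (335,182) and (72,255).
- The crossbar axis middle is at about (668,577), and the prong axes run (607,500)→(590,395) and (697,480)→(677,380).

The scene crop shows the keeper hanging shut. Next I'll compute positions from these.

```bash
cat > est.py <<'E'
from h import *
import pickle
C=pickle.load(open('c.pkl','rb')); T=C['top'];S=C['scene']
L=lambda X,Y,z: onz(T,145+(X+.5)/5-.5,200+(Y+.5)/5-.5,z)
R=lambda X,Y,z: onz(T,300+(X-375+.5)/5-.5,110+(Y+.5)/5-.5,z)
c=np.array([L(*p,0.01) for p in[(40,132),(297,53),(335,182),(72,255)]])
print('cradle',c.mean(0),c)
for a,b in((0,1),(3,2),(0,3),(1,2)): d=c[b]-c[a]; print(np.linalg.norm(d),np.degrees(np.arctan2(d[1],d[0])))
for p in((668,577),(607,500),(590,395),(697,480),(677,380)): print('fork',R(*p,.16))
print('plate ends',R(530,478,.169),R(760,440,.169))
print('boltL/R front',R(534,566,.01),R(664,544,.01),'back',R(456,123,.01),'corner',R(418,92,.008),R(500,600,.008))
SL=lambda X,Y,z: onz(S,185+(X+.5)/5-.5,160+(Y+.5)/5-.5,z)
SR=lambda X,Y,z: onz(S,275+(X-300+.5)/5-.5,180+(Y+.5)/5-.5,z)
print('scene crossbar',SR(408,330,.16),'cradle corners',SL(38,175,.01),SL(195,260,.01),SL(250,203,.01))
print('scene bolts',SR(376,433,.01),SR(464,497,.01),SR(694,255,.01))
E
python3 est.py
```

```text
cradle [0.56653041 0.15634105 0.01      ] [[0.57621916 0.2237817  0.01      ]
 [0.61441888 0.10704872 0.01      ]
 [0.55528072 0.08777857 0.01      ]
 [0.52020289 0.20675523 0.01      ]]
0.12282429415119554 -71.87982527228677
0.12403991283788697 -73.57292940313937
0.05854675717436169 -163.0930466034135
0.062198557485157964 -161.9518170043948
fork [ 0.57348468 -0.22049455  0.16      ]
fork [ 0.60334847 -0.19672263  0.16      ]
fork [ 0.64479457 -0.19005703  0.16      ]
fork [ 0.61175355 -0.23197352  0.16      ]
fork [ 0.65127006 -0.22428284  0.16      ]
plate ends [ 0.61044789 -0.16550013  0.169     ] [ 0.62663057 -0.25473625  0.169     ]
boltL/R front [ 0.58965237 -0.18633903  0.01      ] [ 0.60068357 -0.24606835  0.01      ] back [ 0.79739972 -0.14919225  0.01      ] corner [ 0.8126428  -0.13139643  0.008     ] [ 0.57391688 -0.17100511  0.008     ]
scene crossbar [ 0.58027489 -0.21807857  0.16      ] cradle corners [0.52157438 0.20211195 0.01      ] [0.56003369 0.08509672 0.01      ] [0.6114015  0.10168593 0.01      ]
scene bolts [ 0.5942803  -0.18353528  0.01      ] [ 0.60562813 -0.24231337  0.01      ] [ 0.81293603 -0.20496936  0.01      ]
```

```bash
cat >> h.py <<'E'
def att(yaw):
    s,c=np.sin(np.radians(yaw)),np.cos(np.radians(yaw))
    return np.array([[-s,c,0],[c,s,0],[0,0,-1.]])
E
python3 - <<'E'
from h import *
import pickle
C={}
env.move_pose([.60,-.225,.30],att(10.3)); env.wait(.3); C['f']=env.camera('wrist'); print(env.read_t(),env.read_joint_positions())
env.move_pose([.566,.156,.25],att(17.3)); env.wait(.3); C['r']=env.camera('wrist'); print(env.read_t(),env.read_joint_positions(),env.read_position())
pickle.dump(C,open('w.pkl','wb'))
cv2.imwrite('pics/w.png',cv2.resize(np.vstack([C['f']['pixels'],C['r']['pixels']])[:,:,::-1],None,fx=1,fy=1)[:,:] if 0 else np.hstack([C['f']['pixels'],C['r']['pixels']])[:,:,::-1])
save(C['f'],'wf.png');save(C['r'],'wr.png')
E
```

```text
3.6167 [13.2420217  36.83705863  5.96959662 82.15812157 -4.08136661 61.21919209
 30.30725561]
5.4 [-22.66692715  35.18683882   4.81000318  95.72706921  -3.6494753
  49.23257242   0.89523842] [0.56621502 0.15545072 0.25004876]
```

View pics/wf.png

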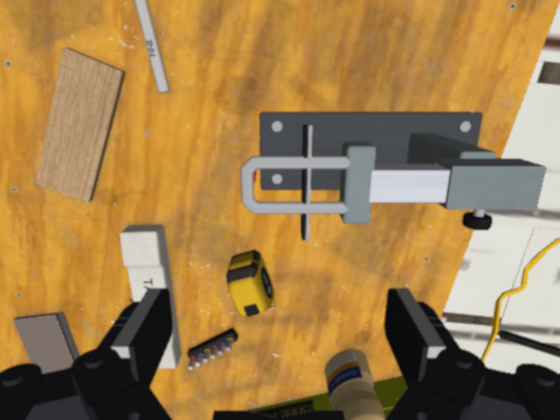

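View pics/wr.png

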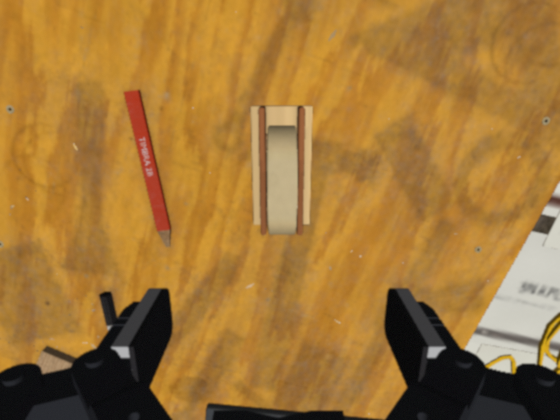

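In the fork view, the crossbar axis is at column ~248.5, the prongs are at rows ~163 and 208, and the plate is at column ~307. In the roll view, the cradle base spans (250,107)–(313,107) and (253,224)–(310,224), and the roll is at columns ~267–298.

```bash
python3 - <<'E'
from h import *
import pickle
C=pickle.load(open('w.pkl','rb')); f,r=C['f'],C['r']
def p(n,*a): print(n,np.round(onz(*a),4))
p('nose',f,248.5,185.5,.16)
for q in((260,163),(340,163),(260,208),(340,208)): p('prong',f,*q,.16)
p('plate',f,307,182,.15)
for q in((277,126),(277,180),(465,127)): p('bolt',f,*q,.01)
c=np.array([onz(r,*q,.01) for q in((250,107),(313,107),(310,224),(253,224))]);print(c.mean(0),c)
for q in((266.5,180),(298,180)): p('roll',r,*q,.109)
# model check of roll outline / cradle
for th in(0,):
  for cx,cy,yaw in((c[:,0].mean(),c[:,1].mean(),17.3),):
    a=np.array([np.cos(np.radians(yaw)),np.sin(np.radians(yaw)),0]);b=np.array([-a[1],a[0],0])
    ph=np.linspace(0,2*np.pi,180)
    for s in(-.012,.012):
      P=np.array([proj(r,np.array([cx,cy,.06])+a*s+.049*(np.cos(t)*b+np.sin(t)*np.array([0,0,1]))) for t in ph]);print('roll proj',s,P.min(0),P.max(0),P[45])
E
python3 - <<'E'
from h import *
import pickle
C=pickle.load(open('w.pkl','rb'))
a=cv2.resize(C['r']['pixels'][95:245,240:325,::-1],None,fx=4,fy=4,interpolation=cv2.INTER_CUBIC)
b=cv2.resize(C['f']['pixels'][105:245,235:340,::-1],None,fx=4,fy=4,interpolation=cv2.INTER_CUBIC)
a=a[:590];b=cv2.copyMakeBorder(b,0,590-b.shape[0],0,0,0)
cv2.imwrite('pics/z.png',np.hstack([a,b]))
E
```

```text
nose [ 0.5771 -0.2182  0.16  ]
prong [ 0.583  -0.1993  0.16  ]
prong [ 0.6429 -0.1884  0.16  ]
prong [ 0.5889 -0.2348  0.16  ]
prong [ 0.6512 -0.2234  0.16  ]
plate [ 0.6224 -0.2097  0.15  ]
bolt [ 0.5931 -0.1848  0.01  ]
bolt [ 0.6042 -0.2463  0.01  ]
bolt [ 0.8021 -0.148   0.01  ]
[0.57056893 0.15891289 0.01      ] [[0.52271822 0.20825634 0.01      ]
 [0.58179628 0.22655496 0.01      ]
 [0.61849387 0.10959173 0.01      ]
 [0.55926736 0.09124853 0.01      ]]
roll [0.555  0.1668 0.109 ]
roll [0.5783 0.174  0.109 ]
roll proj -0.012 [267.20940575 124.69713214] [269.96537192 234.09319063] [267.34720989 195.59998695]
roll proj 0.012 [293.05434623 124.65304071] [298.04576507 234.05374579] [297.88722292 195.55321367]
```

View pics/z.png

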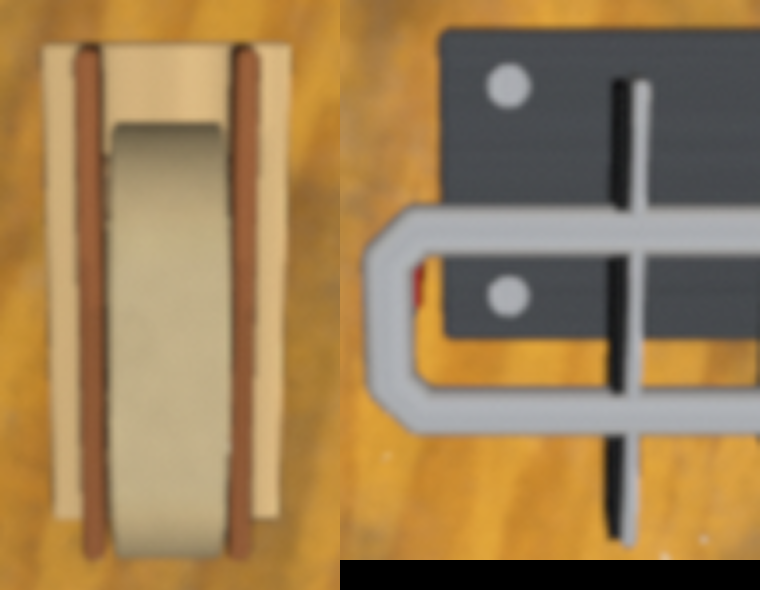

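```bash
cat >> h.py <<'E'
ex=np.array([.9839,.1788,0]);ey=np.array([-.1788,.9839,0])
def H(x,z,dy=0): return ex*(.5277+x)+ey*(-.3183+dy)+np.array([0,0,z])   # x from crossbar
def st(n=''):
    p=env.read_position(); print(n,'t',env.read_t(),'p',np.round(p,4),'xrel',round(float(p@ex-.5277),4),'F',np.round(env.read_contact_force(),2),'grip',env.read_grip_width(),env.read_grasp_force())
E
python3 - <<'E'
from h import *
A=att(17.3)
env.movel([.5702,.1585,.15],attitude=A); env.movel([.5702,.1585,.095],v=.08); st('down')
env.move_gripper(0.0,45); st('grip')
env.movel([.5702,.1585,.21],v=.12); env.wait(.2); st('lift')
env.move_pose(H(-.09,.20),att(10.3)); env.movel(H(-.09,.173),v=.1); env.wait(.3); st('pre')
c=env.camera('wrist'); save(c,'pre.png'); import pickle; pickle.dump(c,open('pre.pkl','wb'))
E
```

```text
down t 7.05 p [0.5705 0.1586 0.0953] xrel 0.062 F [-1.09  0.61  0.83] grip 0.9995968211163736 0.0
grip t 7.6417 p [0.5703 0.1586 0.0953] xrel 0.0618 F [-0.31 -0.74  2.95] grip 0.2651485233475157 45.983902373118326
lift t 8.95 p [0.5698 0.1584 0.2093] xrel 0.0613 F [-0.31 -0.23 -0.98] grip 0.2628946173457591 45.465072871302254
pre t 11.1583 p [ 0.4879 -0.235   0.1735] xrel -0.0897 F [-0.27  0.67 -1.5 ] grip 0.26178853205590197 45.451610913150944
```

View pics/pre.png

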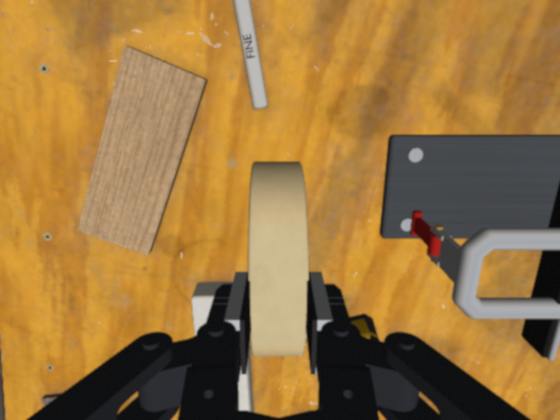

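The roll is gripped squarely, spanning rows ~162–355 and columns 249–308. The crossbar is at column ~468, with prongs at rows 240 and 308. I'll check the lateral fit.

Run:
```python
from h import *
import pickle
c=pickle.load(open('pre.pkl','rb'))
for v in(240,274,308):
  n=onz(c,500 if v!=274 else 468,v,.16); print('nose/prong',n@ex-.5277,n@ey+.3183)
p=np.array(env.read_position()); z=np.array([0,0,1.])
for dz in(-.033,-.035,-.037):
  P=np.array([proj(c,p+dz*z+.049*(np.cos(t)*ey+np.sin(t)*z)) for t in np.linspace(0,6.283,200)]); print(dz,P.min(0),P.max(0))
print('tcp lat',p@ey+.3183)
```

```text
nose/prong 0.011897879386732146 0.017974792356535263
nose/prong 0.00028367649145588647 0.0008248769555592173
nose/prong 0.018715682212860796 -0.01751264507027328
-0.033 [273.97301074 161.81283289] [275.50770104 359.63239979]
-0.035 [274.02125309 161.03977872] [275.52477203 356.70297813]
-0.037 [274.06826713 160.28206596] [275.54158169 353.85795823]
tcp lat -0.00017686427905727609
```

Run:
```python
from h import *
hit=env.movel(H(.022,.173),v=.06,contact_N=6); env.wait(.2); st('in %s'%hit)
if not hit:
    h=env.movel(H(.022,.160),v=.015,contact_N=2); env.wait(.2); st('rest %s'%h)
    z=env.read_position()[2]
    env.movel(H(.022,z+.0035),v=.03); env.wait(.3); st('up')
```

```text
in False t 13.425 p [ 0.5977 -0.215   0.173 ] xrel 0.0219 F [ 0.37 -0.3  -1.83] grip 0.2627256135806189 45.42930095340125
rest True t 14.05 p [ 0.5978 -0.215   0.1694] xrel 0.0221 F [0.88 0.25 5.74] grip 0.2625671060722959 46.24354718805989
up t 14.65 p [ 0.5975 -0.2148  0.1726] xrel 0.0218 F [-0.67  0.22 -1.6 ] grip 0.2621165471418529 45.43979802634567
```

Run:
```python
from h import *
z=.1728
h=env.movel(H(.042,z),v=.02,contact_N=1.5); env.wait(.15); st('touch %s'%h)
x=float(env.read_position()@ex-.5277); ims=[]
def red():
    c=env.camera('scene'); k=c['pixels'][230:290,275:345].astype(int); ims.append(c['pixels'][215:275,320:390] if 0 else c['pixels'][205:285,275:355]); m=(k[...,0]>90)&(k[...,1]<40)&(k[...,2]<50); return m.sum()
print(red())
for i in range(1,8):
    env.movel(H(x+.001*i,z),v=.01); env.wait(.15); st(i); print(red())
    if abs(np.dot(env.read_contact_force(),ex))>9: break
cv2.imwrite('pics/push.png',cv2.resize(np.hstack([ims[0],ims[len(ims)//2],ims[-1]])[...,::-1],None,fx=3,fy=3,interpolation=cv2.INTER_CUBIC))
```

```text
touch True t 15.375 p [ 0.605  -0.213   0.1713] xrel 0.0295 F [ 0.89 -0.54 -1.99] grip 0.26355184768080997 45.43913931702264
16
1 t 15.8833 p [ 0.6056 -0.2132  0.1726] xrel 0.0301 F [-1.07  0.41 -2.4 ] grip 0.2646633250653659 45.38049847698858
19
2 t 16.3333 p [ 0.6067 -0.2131  0.1727] xrel 0.0311 F [-2.67 -0.09 -2.69] grip 0.2624268603443384 45.407572919502854
21
3 t 16.7833 p [ 0.6078 -0.213   0.1727] xrel 0.0322 F [-3.92  0.41 -2.05] grip 0.26121243301431696 45.41227383830119
20
4 t 17.2333 p [ 0.6088 -0.2128  0.1727] xrel 0.0332 F [-4.24  0.66 -1.94] grip 0.2665525176257305 45.413837925880216
22
5 t 17.6833 p [ 0.6097 -0.2126  0.1727] xrel 0.0342 F [-5.7   0.59 -2.35] grip 0.26124036432110764 45.44922507426236
21
6 t 18.1333 p [ 0.6104 -0.2125  0.1727] xrel 0.0349 F [-5.81  2.31 -2.95] grip 0.26656851869290127 45.50623167597223
21
7 t 18.5833 p [ 0.6111 -0.2124  0.1726] xrel 0.0356 F [-6.43  0.62 -1.46] grip 0.2596683931543253 45.56376187072601
20
```

View pics/push.png

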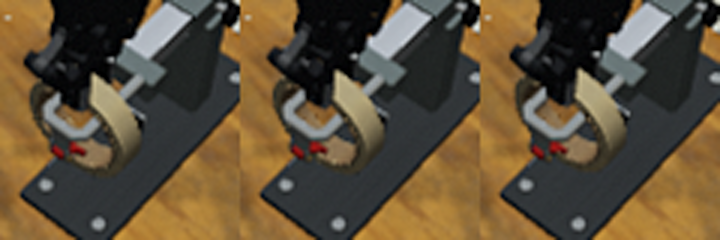

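The keeper is still swung up inside the bore. I'll keep pushing in small steps and watch the red pixels.

Run:
```python
from h import *
z=.1725; x=.0361; ims=[]
def red():
    c=env.camera('scene'); ims.append(c['pixels'][205:285,275:355]); k=c['pixels'][230:290,275:345].astype(int); m=(k[...,0]>90)&(k[...,1]<40)&(k[...,2]<50); v,u=np.nonzero(m); return m.sum(),u.mean().round(1),v.mean().round(1),v.max()
r0=red(); print(r0)
for i in range(1,6):
    env.movel(H(x+.001*i,z),v=.01); env.wait(.2); r=red(); st(i); print(r)
    if abs(r[0]-r0[0])>8 or abs(r[2]-r0[2])>2 or -np.dot(env.read_contact_force(),ex)>9.5: break
cv2.imwrite('pics/push2.png',cv2.resize(np.hstack([ims[0],ims[-1]])[...,::-1],None,fx=4,fy=4,interpolation=cv2.INTER_CUBIC))
```

```text
(np.int64(21), np.float64(23.0), np.float64(24.1), np.int64(26))
1 t 19.1833 p [ 0.6116 -0.2123  0.1726] xrel 0.0361 F [-7.04  0.36  0.31] grip 0.2610256051392998 45.70296071469784
(np.int64(21), np.float64(23.0), np.float64(24.2), np.int64(26))
2 t 19.6833 p [ 0.6123 -0.2122  0.1726] xrel 0.0368 F [-6.75  1.23  0.11] grip 0.2639588858921868 45.761764433118515
(np.int64(20), np.float64(22.8), np.float64(24.2), np.int64(26))
3 t 20.1833 p [ 0.613  -0.2121  0.1726] xrel 0.0375 F [-7.78  0.85 -0.1 ] grip 0.26181849963625453 45.84987084148452
(np.int64(8), np.float64(19.2), np.float64(26.1), np.int64(34))
```

View pics/push2.png

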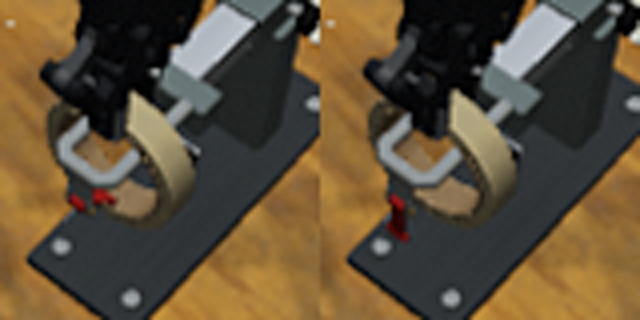

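The keeper has dropped shut in front of the roll. Next: lower the roll onto the prongs, ease back toward the keeper, release, and rise.

Run:
```python
from h import *
p=env.read_position()
h=env.movel(H(.0388,.1665),v=.012,contact_N=2.5); env.wait(.15); st('low %s'%h)
z=env.read_position()[2]
h=env.movel(H(.0335,z+.0003),v=.015); env.wait(.2); st('back %s'%h)
c=env.camera('scene'); a=c['pixels'][205:285,275:355]
env.move_gripper(.40); env.wait(.3); st('open')
c=env.camera('scene'); b=c['pixels'][205:285,275:355]
env.movel(np.array(env.read_position())+[0,0,.10],v=.06); env.wait(.5); st('up')
c=env.camera('scene'); d=c['pixels'][205:285,275:355]
cv2.imwrite('pics/rel.png',cv2.resize(np.hstack([a,b,d])[...,::-1],None,fx=3.3,fy=3.3,interpolation=cv2.INTER_CUBIC))
```

```text
low True t 20.6917 p [ 0.6115 -0.2131  0.1697] xrel 0.0358 F [-3.08 -0.75  6.07] grip 0.26502554930016803 46.23591736512026
back False t 21.2167 p [ 0.6092 -0.2135  0.1701] xrel 0.0335 F [-4.91 -2.03  1.01] grip 0.26502493433853175 45.81365672056563
open t 21.8417 p [ 0.6095 -0.2126  0.1701] xrel 0.034 F [-0.92 -0.42 -0.26] grip 0.3988180123788042 0.0
up t 24.2083 p [ 0.6095 -0.2127  0.2701] xrel 0.0339 F [ 0.25 -0.32 -0.37] grip 0.4003741205343432 0.0
```

View pics/rel.png

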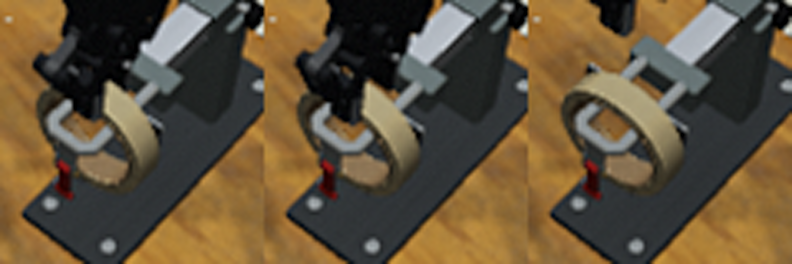

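The roll hangs on both prongs behind the shut keeper, and the gripper is clear of everything.

```bash
python3 -c "
from h import *
env.wait(.5); print(env.finish_job())"
```

```text
the job is handed in; nothing more can be done
None
```

The tape roll hangs on both prongs behind the closed red keeper, the arm went nowhere near the pencil, marker and tape measure, and the job was handed in about 25 s into the 48 s limit.

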